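Slide a carrier board from the magazine onto the loading bed

TASK

Touch down very softly on the open front strip of the top blue carrier board and, with light fingertip pressure (never over one and a half kilos), slide it sideways off the stack, out of the steel magazine and across onto the loading bed; then nudge it fully home with no more than a kilo of push, flat between the two guide rails and squared up against the black end stop. Slide it rather than lift it, leave the other boards squared up in the magazine, and do not move or knock over anything else on the table.

Things in the scene. Friction and masses are not known exactly. Their poses are not given: they have to be found in the camera images.
- board_top: top board of the stack, the one to move: smooth rigid blue plastic, pale round spots on top, 130 (x) x 190 (y) x 10 (z) mm, 0.16 to 0.33 kg; origin at the centre of its underside, y axis towards the bed. Starts on board_2, its top 71 mm above the magazine's origin, walls 0 to 5 mm from its sides; only its front 70 mm are clear of the cover. A fingertip pressed on with 6 to 12 N draws it along
- board_2: the board directly under board_top, same size, origin at the centre of its underside; must stay in the magazine
- board_3: third board of the stack, same size and origin; must stay
- board_4: lowest board of the stack, same size and origin; must stay
- magazine: fixed steel magazine, 160 x 210 mm, origin at the centre of its base, 0 to 10 mm above the table (levelling feet), y axis towards the bed. 4 mm walls, 83 mm high, inner faces x = -67.5 and +67.5 mm and y = -99 mm (far end). A clear 4 mm cover lies on the walls (z = 83 to 87 mm) from y = -103 to +25 mm. Open above a low toe towards the bed. Up to 3 mm off the bed's line, 0.02 rad askew
- bed: fixed loading bed beside the magazine, origin at the foot under bed_home, 0 to 8 mm above the table (levelling feet); y axis = the direction in which boards slide in, x axis points to the datum rail. White guide rails 14 mm high above the deck, inner faces at x = +65 mm (datum) and -68 mm, from y = -30 to +95 mm; the entries flare out to about +-83 mm at y = -115 mm
- end_stop: stop at the far end of the deck: aluminium bracket fixed to the bed with a black sliding bar, 100 x 10 x 24 mm, clamped in front of it. Origin of the bracket at y = +95 mm, z = 58 mm of the bed. The bar's face stands at y = +89 to +95 mm of the bed, as clamped for the last job: not measured, to be found by feel (it does not give). A board is home when its leading edge rests on this face
- pusher (a joint): sprung round white nose, 26 mm wide, in the rail at x = -68, y = +60 mm of the bed. 0 = fully out (tip at x = -63.5 mm), grows to 0.006 m as it is pushed back to -x; starts at 1.2 N, 0.6 N more per mm. A board coming in pushes it back 1.5 mm or a little more and is then held against the datum rail, which adds 1 to 4 N of resistance over the last 45 mm
- bottle_1: filled white bottle with blue label, 48 mm wide, 112 mm tall, stands behind the bed; leave alone
- bottle_2: another such bottle beside it; leave alone
- bottle_3: another such bottle on the right of the table; leave alone
- jug: clear jug with handle, 110 mm wide, 140 mm tall, on the left; leave alone
- cap_tray: open yellow tray, 160 x 220 x 60 mm, on the right; leave alone
- bowl: white bowl, 140 mm wide, 60 mm tall, at the back; leave alone
- tape_roll: orange tape roll lying flat, 100 mm wide, 48 mm tall, on the left; leave alone
- magazine_toe (a point): middle of the upper edge of the magazine's toe, outer side: y = 104, z = 58 mm from the magazine's origin. The toe holds back board_2 (its top at z = 61 mm) and those below it, but not board_top (underside at z = 61 mm)
- bed_home (a point): on the deck, 58 mm straight above the bed's origin: where the centre of a board's underside lies when home if the stop bar is set fully back; otherwise up to 6 mm short of it in y. Axes parallel to the bed's
- bed_entry (a point): middle of the deck's edge towards the magazine, 120 mm from bed_home; the smooth deck runs from here 230 mm in +y, 58 mm above the bed's origin. It lies 1.5 to 3.5 mm lower than the underside of board_top on the stack, so a board tips and sinks by that much as it crosses. The gap to the magazine is 8 to 18 mm
Not all that is in view belongs to the job. There is more than one size of the board_top; the job needs the smallest.

How it is judged (in metres and radians):
On the way, in this order (a step that is already met when the one before it is completed fails the run):
1. the top board has been slid at least half-way across, still flat (y of board_top in the frame of bed above -0.13 m and angle between board_top's own z axis and vertical below 0.1 rad).
2. the top board is down on the deck and pushed up against the end stop (contact force between board_top and end_stop above 0.5 N and y of board_top in the frame of bed above -0.0075 m and z of board_top in the frame of bed below 0.061 m), for 0.1 s.
At the end, for the whole second after the job is handed in: The top board lies still where the end stop stopped it: flat on the deck (height within 3 mm, tilt under 0.03 rad), 7.5 mm before to 1.5 mm past bed_home along the bed, within 3 mm sideways, square within 0.03 rad; the other three boards within 6 mm of their start (y of board_top in the frame of bed between -0.0075 and 0.0015 m and x of board_top in the frame of bed between -0.003 and 0.003 m and z of board_top in the frame of bed between 0.055 and 0.061 m and angle between the y axis of board_top and the y axis of bed, either way round below 0.03 rad and angle between board_top's own z axis and vertical below 0.03 rad and linear speed of board_top below 0.01 m/s and distance of each of board_2, board_3, board_4 from where it was at the start of the episode below 0.006 m); the robot touches nothing.
It fails at once if the top board was pressed or pushed with more than 17 N (contact force between the fingers and board_top above 17 N).
It fails at once if the board was pushed into the end stop with more than 11 N (contact force between board_top and end_stop above 11 N).
It fails at once if the board was lifted or tipped instead of slid (12 mm above its place on the stack, or tilted over 0.15 rad) (z of board_top in the frame of bed above 0.075 m or angle between board_top's own z axis and vertical above 0.15 rad).
It fails at once if another board of the stack was shifted by more than 10 mm (distance of any of board_2, board_3, board_4 from where it was at the start of the episode above 0.01 m).
It fails at once if something else on the table was moved by more than 20 mm (distance of any of bottle_1, bottle_2, bottle_3, jug, cap_tray, bowl, tape_roll from where it was at the start of the episode above 0.02 m).
It also fails if it takes over 72 s, if anything falls off the work surface, if the arm or the gripper's body presses on something with over 40 N, if the wrist force passes 120 N, or if a joint passes its speed limit or range.

ROBOT

A 7-joint arm with a two-finger parallel gripper is mounted at the origin on the work surface. World frame = base frame: x ahead of the robot, y to its left, z up, the work surface at z = 0. Lengths are in mm, angles in rad, forces in N, time in s.
With the tool pointing down it reaches from about 425 to 875 mm from the base axis. Payload 4.7 kg.
Tool frame: the origin (TCP) lies midway between the tips of the shut fingers; the grasp point (between the pads) lies 19 mm behind it (arm.tcp_to_grasp is the distance from the TCP to the grasp point, in mm); z points along the fingers, y is the direction in which the jaws open and shut (so a half turn about z gives the same grasp; the last joint's range is limited). The gripper opens to 87 mm and grips with 3 to 60 N. Pads are 19 mm wide; open, the fingers measure 117 mm over their backs; the gripper's body (75 mm by 190 mm) begins 51 mm behind the grasp point.
Start: joints at [1.138, 0.321, -0.07, 1.45, 0.023, 1.371, -0.057], TCP at [280.837, -586.222, 222.587] pointing down, gripper open.
Joint ranges: [-2.86, 2.86], [-0.3, 2.09], [-1.38, 1.24], [0.06, 2.45], [-1.56, 4.7], [0.09, 2.05], [-2.69, 2.69]. Speed limits (rad/s): [2.57, 2.57, 3.14, 3.14, 3.14, 3.14, 3.14].

INTERFACE

Orientations are given as a rotation vector (axis times angle).
In Python, from bench import arm gives the robot as it stands.
- The arm moves only by the tool send_rows, never from a script. Its argument "moves" is text: rows parted by semicolons, each of 6 numbers parted by spaces: the shift along the world's x, y, z in mm, then the turn, a rotation vector about the world's x, y, z in rad. In form: dx dy dz ax ay az; .... A call has exactly 8 rows; each row shifts and turns the commanded pose from where the row before left it; what a row does not reach is not made up. A row lasts 1/10 s, in which the tool goes at most 50 mm and 8.59 degrees, less where a joint would pass 70% of its speed; a pose out of reach is approached as far as the arm can. A call with a gripper value outside its range is refused whole. "gripper" is the finger opening in mm, from 0 to 87, set as the call begins (left out, the last holds). The fingers move at their own pace and stop on an object; "newtons" is the grip in N (left out, the last holds). Time passes only in rows, so rows that do not move let the fingers close, or fill a call up. It gives the time, the measured TCP pose, the force and the opening at its end, in the units of the state.
- arm.state(): the state, without advancing time (a new reading comes with each control period).
- arm.grab_frame(name): name is "scene" or "top" or "wrist"; returns a dict with "frame" (400x640x3 uint8, red, green, blue), "fx", "fy", "cx", "cy" (pixels), "D" ([k1, k2, p1, p2, k3] as OpenCV has them; the pictures are not rectified), "rvec" (rotation vector, rad) and "tvec" (3), from world to camera coordinates, as OpenCV has them. Camera axes: x right, y down, z forward; pixel columns grow to the right and rows downward; lengths in mm; the calibration is good to about 2 mm. A picture is of the moment at which its call begins. There is no depth.
- arm.close_job(): hands the job in, once; it reports no verdict.
The state is a dict: "time_s": time; "joints": joint angles; "joint_velocities": joint speeds; "tau": joint torques, N m; "ee_pos": TCP position; "eef_rot": TCP orientation; "ft_force": force on the tool from outside, world axes, zero at the start; "ft_torque": the same for the moment, N m; "gripper_width": finger opening in mm.
Only numpy, scipy, OpenCV 4.12 (cv2) and the standard library are available. Lean on these libraries where they do the work, as an engineer would, in place of code of your own. Each camera call takes 0.05 s, during which the arm holds its last target.

## Working session

There is one attempt and no reset: what is moved stays moved. The work goes in short steps, Python scripts to look and compute and a tool call to move; the robot and the scene stay as the last step left them, time stands still between calls to the robot, and variables do not carry over. Pictures are saved under pics/ and viewed, and the job is handed in when it is done.

Besides the shell and the picture viewer there is one more tool, called after "Emit:" in YAML: its name, and indented under it one key for each argument. send_rows: Moves the arm, as the interface text tells. Its arguments: {"type":"object","properties":{"moves":{"type":"string"},"gripper":{"type":"number"},"newtons":{"type":"number"}},"required":["moves"]}

```bash
mkdir -p pics; ls; cat > h.py <<'E'
import numpy as np,cv2,pickle,os
from bench import arm
def grab(n,save=None):
    f=arm.grab_frame(n)
    pickle.dump(f,open(f'pics/{save}.pkl','wb'))
    cv2.imwrite(f'pics/{save}.png',f['frame'][:,:,::-1]); return f
def load(s): return pickle.load(open(f'pics/{s}.pkl','rb'))
def K(f): return np.array([[f['fx'],0,f['cx']],[0,f['fy'],f['cy']],[0,0,1.]])
def proj(f,P): return cv2.projectPoints(np.array(P,float).reshape(-1,1,3),np.array(f['rvec'],float),np.array(f['tvec'],float),K(f),np.array(f['D'],float))[0].reshape(-1,2)
def rays(f,px):
    u=cv2.undistortPoints(np.array(px,float).reshape(-1,1,2),K(f),np.array(f['D'],float)).reshape(-1,2)
    R=cv2.Rodrigues(np.array(f['rvec'],float))[0]; t=np.array(f['tvec'],float).ravel()
    d=np.c_[u,np.ones(len(u))]@R; return -R.T@t,d
def onz(f,px,z):
    c,d=rays(f,px); return c+d*((z-c[2])/d[:,2])[:,None]
def tri(f1,p1,f2,p2):
    c1,d1=rays(f1,[p1]);c2,d2=rays(f2,[p2]);d1=d1[0];d2=d2[0]
    s=np.linalg.lstsq(np.c_[d1,-d2],c2-c1,rcond=None)[0]
    a=c1+s[0]*d1;b=c2+s[1]*d2
    return (a+b)/2,np.linalg.norm(a-b)
E
python3 - <<'E'
from h import *
print(arm.state())
for n in('scene','top','wrist'):
    f=grab(n,n+'0'); R=cv2.Rodrigues(np.array(f['rvec']))[0]
    print(n,-R.T@np.array(f['tvec']).ravel(),R[2],f['fx'])
E
```

```text
pics
{'time_s': 0.0, 'joints': array([ 1.13809253,  0.32182623, -0.07009063,  1.45168673,  0.0225945 ,
        1.37078819, -0.05688802]), 'joint_velocities': array([-7.69240962e-04, -4.42734714e-04,  4.40798013e-04, -9.24083921e-04,
       -7.53742070e-04,  8.74188675e-07,  4.24971217e-04]), 'tau': array([-8.96834881e-04, -4.91289639e+01, -4.04193560e-01, -3.12528169e+01,
       -6.37866464e-02,  4.37572156e-02,  1.57159648e-04]), 'ee_pos': array([ 280.57449465, -585.70777406,  221.45357018]), 'eef_rot': array([-3.06170038e+00, -6.95676611e-01,  8.07361182e-04]), 'ft_force': array([-0.70666564,  0.26543403,  1.22214816]), 'ft_torque': array([-0.00095839, -0.01211601,  0.00085792]), 'gripper_width': 86.92991770915428}
scene [ 879.6607355   479.68847582 1046.98215521] [-0.364296   -0.39763342 -0.84212594] 380.6704522127655
top [ 120.64231852   15.71916738 1679.88995257] [ 2.12449987e-01  1.11819886e-04 -9.77171935e-01] 492.4249219007138
wrist [ 356.54188078 -550.21481602  383.8806203 ] [-0.27323347 -0.13008105 -0.95311195] 327.5325334448852
```

View pics/scene0.png

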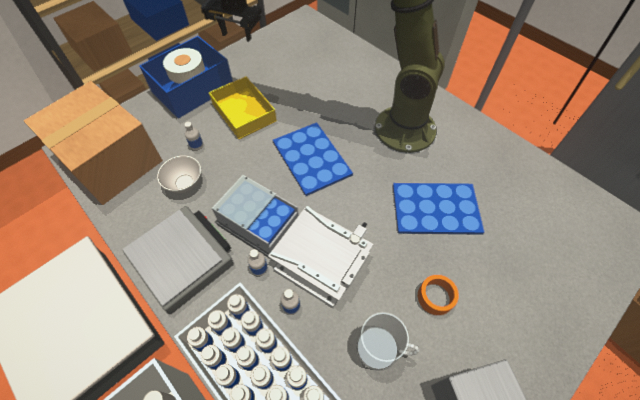

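View pics/top0.png

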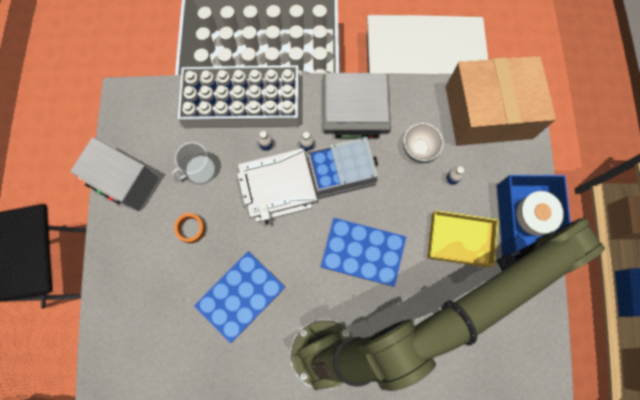

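View pics/wrist0.png

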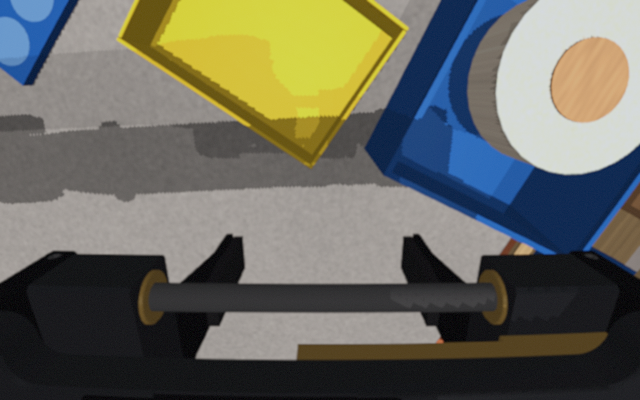

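Candidates for board_top: the large 3x4 boards lying on the table at top-image (363,250) and (240,295), and the small board in the magazine at (325,168). The description (stack, cover, smallest) picks the one in the magazine. Next I'll check it in a close crop.

```bash
python3 - <<'E'
from h import *
a=load('top0')['frame'][125:235,225:395,::-1]; b=load('scene0')['frame'][160:310,195:385,::-1]
cv2.imwrite('pics/ct.png',cv2.resize(a,None,fx=4.6,fy=4.6,interpolation=cv2.INTER_CUBIC))
cv2.imwrite('pics/cs.png',cv2.resize(b,None,fx=4,fy=4,interpolation=cv2.INTER_CUBIC))
E
```

```text
(no output)
```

View pics/ct.png

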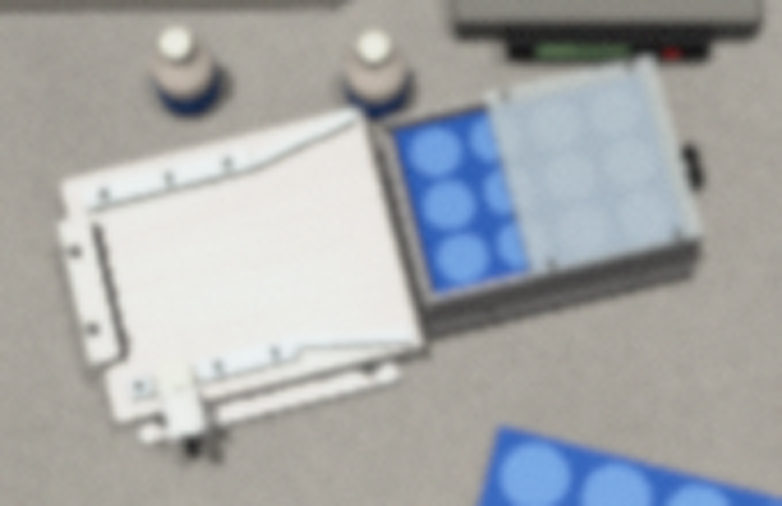

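View pics/cs.png

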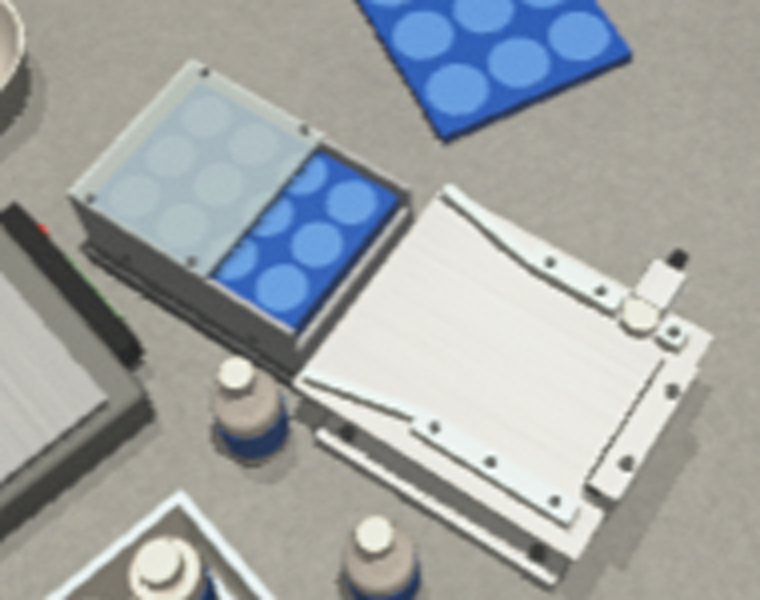

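```bash
python3 - <<'E'
from h import *
T=load('top0');S=load('scene0')
t=lambda p:(p[0]/4.6+225-.4,p[1]/4.6+125-.4)
s=lambda p:(p[0]/4+195-.4,p[1]/4+160-.4)
for n,a,b in [('board hiX front',(395,130),(297,332)),('board loX front',(437,295),(398,203)),('spot hi',(436,150),(282,288)),('spot mid',(449,205),(318,245)),('spot lo',(462,258),(353,202)),
 ('bed entry lo rail end',(424,346),(447,190)),('bed entry hi rail',(360,113),(303,380)),('bar hi end',(98,228),(588,488)),('bar lo',(127,355),(662,362)),('screw bracket',(76,251),(627,463)),('screw br lo',(92,329),(672,391)),('railscrew hi far',(104,193),(555,502)),('railscrew hi2',(168,178),(490,462)),('railscrew hi3',(228,162),(434,427)),('rs lo far',(140,385),(673,332)),('rs lo2',(219,367),(601,291)),('rs lo3',(276,352),(550,262)),
 ('cover hi bk',(505,97),(192,262)),('cover screw lo',(553,263),(305,130)),('cover far screw lo',(680,233),(205,72))]:
    P,e=tri(T,t(a),S,s(b)); print(n,P.round(1),round(e,1))
E
```

```text
board hiX front [670.5  46.5  76.7] 4.5
board loX front [546.5  14.4  69.2] 0.9
spot hi [655.6  14.6  77.8] 0.7
spot mid [613.9   4.8  75.8] 0.3
spot lo [572.6  -4.5  77.6] 0.2
bed entry lo rail end [509.5  25.3  59.2] 3.7
bed entry hi rail [688.1  72.9  65.3] 4.3
bar hi end [599.1 265.8  70. ] 1.1
bar lo [500.4 239.8  79. ] 0.5
screw bracket [575.  277.2  93.9] 0.4
screw br lo [516.5 263.1  94.1] 1.5
railscrew hi far [623.8 260.3  78.9] 0.2
railscrew hi2 [635.6 212.1  79.2] 2.3
railscrew hi3 [646.9 168.1  80.4] 1.0
rs lo far [478.1 229.5  78.8] 1.0
rs lo2 [491.5 172.3  77.7] 1.0
rs lo3 [502.2 131.1  78.7] 0.6
cover hi bk [692.2 -37.3  92.8] 1.0
cover screw lo [563.8 -69.8  92.6] 1.5
cover far screw lo [ 586.1 -163.    93.1] 1.2
```

Emit:
send_rows:
  moves: "21 36 0 0 0 -0.0257;21 36 0 0 0 -0.0257;21 36 0 0 0 -0.0257;21 36 0 0 0 -0.0257;21 36 0 0 0 -0.0257;21 36 0 0 0 -0.0257;21 36 0 0 0 -0.0257;21 36 0 0 0 -0.0257"
  gripper: 0
  newtons: 20

```text
time_s: 0.95
ee_pos: [449.3, -296.6, 222.4]
eef_rot: [3.119, 0.376, -0.0]
ft_force: [0.8, 0.4, -0.3]
gripper_width: 31.0
```

Emit:
send_rows:
  moves: "21 36 0 0 0 0;21 36 0 0 0 0;21 36 0 0 0 0;21 36 0 0 0 0;21 36 0 0 0 0;21 36 0 0 0 0;21 36 0 0 0 0;0 0 0 0 0 0"

```text
time_s: 1.75
ee_pos: [597.4, -38.0, 222.3]
eef_rot: [-3.112, -0.393, -0.002]
ft_force: [0.2, 0.4, 0.9]
gripper_width: 0.5
```

```bash
python3 - <<'E'
from h import *
s=arm.state();print(s['time_s'],s['ee_pos'],s['eef_rot'],s['ft_force'],s['gripper_width'])
grab('wrist','w1');grab('top','top1')
s=arm.state();print(s['time_s'],s['ee_pos'],s['eef_rot'],s['ft_force'],s['gripper_width'])
E
```

```text
1.75 [597.4319823  -37.95679112 222.28856769] [-3.11197600e+00 -3.93442673e-01 -2.21305593e-03] [0.20173021 0.41120161 0.87252814] 0.46635237522170403
1.85 [595.80957331 -44.86566414 222.03353256] [-3.11786350e+00 -3.82505105e-01  1.60483105e-03] [-0.28092285 -1.14121546 -0.47777685] 0.6470609152476923
```

View pics/w1.png

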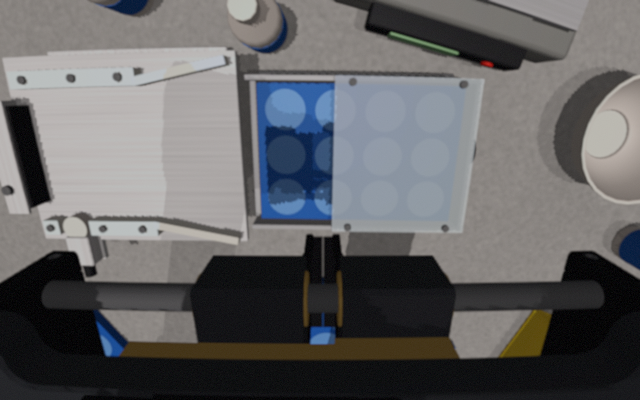

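```bash
python3 - <<'E'
from h import *
for i in range(3):
    s=arm.state();print(s['time_s'],s['ee_pos'],s['eef_rot'],s['ft_force'])
    if i<1: grab('wrist','w2')
f=load('w2')['frame'][:,:,::-1]
cv2.imwrite('pics/w2a.png',cv2.resize(f[40:260,0:260],None,fx=3,fy=2.7,interpolation=cv2.INTER_CUBIC))
cv2.imwrite('pics/w2b.png',cv2.resize(f[60:260,220:490],None,fx=2.9,fy=2.9,interpolation=cv2.INTER_CUBIC))
E
```

```text
1.85 [595.80957331 -44.86566414 222.03353256] [-3.11786350e+00 -3.82505105e-01  1.60483105e-03] [-0.28092285 -1.14121546 -0.47777685]
1.9 [595.49051634 -46.71341375 222.08406699] [ 3.11822945e+00  3.78101129e-01 -1.88828697e-03] [ 0.3270262  -0.38129981  0.11210307]
1.9 [595.49051634 -46.71341375 222.08406699] [ 3.11822945e+00  3.78101129e-01 -1.88828697e-03] [ 0.3270262  -0.38129981  0.11210307]
```

View pics/w2a.png

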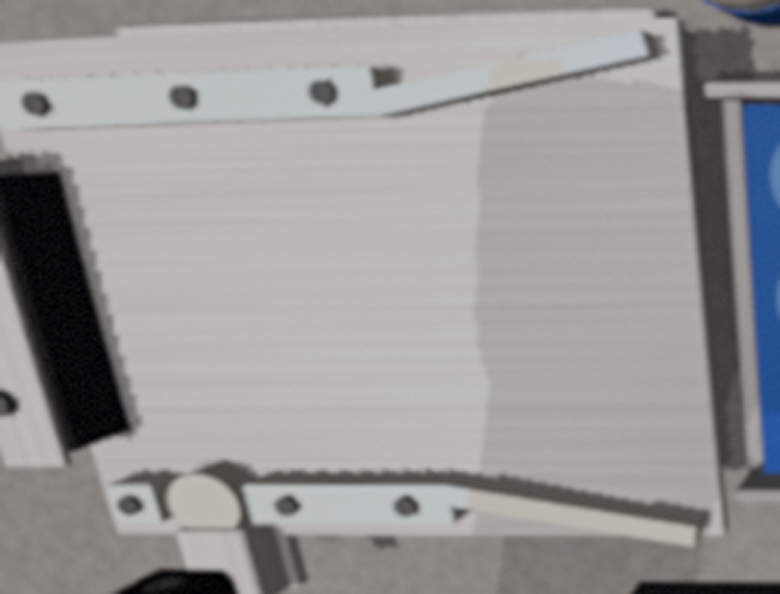

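View pics/w2b.png

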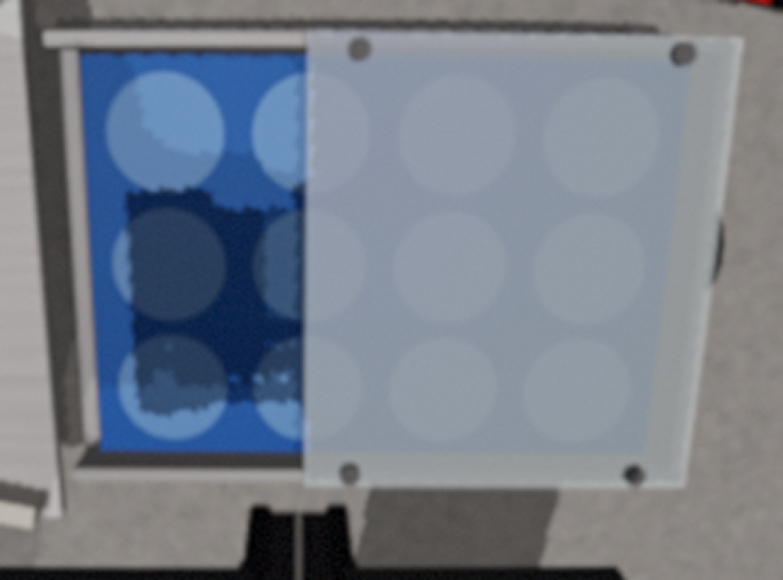

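```bash
python3 - <<'E'
from h import *
W=load('w2');T=load('top0');S=load('scene0')
a=lambda p:(p[0]/3-.33,p[1]/2.7+40-.3)
b=lambda p:(p[0]/2.9+220-.33,p[1]/2.9+60-.33)
t=lambda p:(p[0]/4.6+225-.4,p[1]/4.6+125-.4)
s=lambda p:(p[0]/4+195-.4,p[1]/4+160-.4)
B={'hi':(165,131),'mid':(169,264),'lo':(172,388)}
TT={'hi':(436,150),'mid':(449,205),'lo':(462,258)};SS={'hi':(282,288),'mid':(318,245),'lo':(353,202)}
for k in B:
    print(k,*[np.round(x,1) for x in tri(W,b(B[k]),T,t(TT[k]))],*[np.round(x,1) for x in tri(W,b(B[k]),S,s(SS[k]))])
print('board corners z76',onz(W,[b((80,53)),b((102,453))],76.5).round(1).tolist())
print('spots z76',onz(W,[b((165,131)),b((169,264)),b((172,388)),b((453,136)),b((450,265)),b((443,389)),b((600,132)),b((590,268)),b((577,389))],76.5).round(1).tolist())
R=[(37,104),(185,97),(323,91),(130,505),(287,505),(406,505)]
RT=[(104,193),(168,178),(228,162),(140,385),(219,367),(276,352)]
RS=[(555,502),(490,462),(434,427),(673,332),(601,291),(550,262)]
for r,rt,rs in zip(R,RT,RS):
    print('rail',*[np.round(x,1) for x in tri(W,a(r),T,t(rt))],*[np.round(x,1) for x in tri(W,a(r),S,s(rs))],onz(W,[a(r)],78.5).round(1))
print('deck edge z64',onz(W,[a((680,30)),a((722,530))],64).round(1).tolist())
print('bar top z88',onz(W,[a((60,172)),a((130,430))],88).round(1).tolist())
print('rail inner edge top hi, z78 ',onz(W,[a((10,130)),a((380,115))],78.5).round(1).tolist())
print('mag walls z88 hi',onz(W,[b((50,47)),b((300,47))],88).round(1).tolist(),onz(W,[b((80,468)),b((300,468))],88).round(1).tolist())
E
```

```text
hi [656.9  13.7  74. ] 1.3 [655.7  13.2  74.8] 2.1
mid [615.    4.1  71.2] 1.5 [614.3   3.4  73.2] 2.0
lo [573.7  -5.5  73.1] 2.0 [572.5  -6.5  73.3] 2.2
board corners z76 [[673.5, 43.0, 76.5], [545.6, 12.2, 76.5]]
spots z76 [[656.9, 12.7, 76.5], [616.0, 2.9, 76.5], [574.7, -6.7, 76.5], [677.3, -75.4, 76.5], [637.8, -86.2, 76.5], [596.6, -96.1, 76.5], [690.0, -120.1, 76.5], [648.2, -131.1, 76.5], [607.7, -140.5, 76.5]]
rail [624.5 260.7  76.7] 0.2 [624.1 259.9  77.8] 1.2 [[624.8 259.1  78.5]]
rail [636.7 213.7  74.1] 0.4 [636.7 210.8  78.3] 1.4 [[637.4 210.5  78.5]]
rail [648.3 169.1  75.5] 0.4 [647.8 167.2  79.2] 1.9 [[648.7 167.4  78.5]]
rail [478.1 230.1  77.5] 0.1 [478.6 229.2  78.6] 0.6 [[478.8 229.2  78.5]]
rail [491.9 173.3  76. ] 0.9 [492.7 172.3  78.3] 1.3 [[493.6 172.1  78.5]]
rail [502.7 131.7  75.9] 0.3 [502.9 130.8  77.8] 1.8 [[504.3 130.5  78.5]]
deck edge z64 [[692.2, 68.8, 64.0], [513.7, 24.8, 64.0]]
bar top z88 [[605.4, 242.9, 88.0], [516.0, 220.6, 88.0]]
rail inner edge top hi, z78  [[614.0, 268.4, 78.5], [644.9, 149.3, 78.5]]
mag walls z88 hi [[673.3, 49.5, 88.0], [690.8, -22.4, 88.0]] [[543.4, 17.1, 88.0], [561.4, -54.8, 88.0]]
```

Emit:
send_rows:
  moves: "7 10 0 0 0 0;7 10 -10 0 0 0;6 10 -25 0 0 0;3 5 -30 0 0 0;0 0 -30 0 0 0;0 0 -25 0 0 0;0 0 -12 0 0 0;0 0 -4 0 0 0"

```text
time_s: 2.7
ee_pos: [617.9, -11.0, 84.7]
eef_rot: [-3.118, -0.378, 0.004]
ft_force: [1.1, -0.3, 0.6]
gripper_width: 0.3
```

Emit:
send_rows:
  moves: "0 0 -1 0 0 0;0 0 -1 0 0 0;0 0 0 0 0 0;0 0 0 0 0 0;0 0 0 0 0 0;0 0 0 0 0 0;0 0 0 0 0 0;0 0 0 0 0 0"

```text
time_s: 3.5
ee_pos: [618.8, -11.2, 84.6]
eef_rot: [3.119, 0.378, -0.0]
ft_force: [-0.0, -0.4, -0.1]
gripper_width: 0.4
```

```bash
python3 - <<'E'
from h import *
for i in range(4):
    s=arm.state();print(s['time_s'],s['ee_pos'],s['ft_force'])
    if i<3: grab('wrist' if i==0 else 'scene','d%d'%i)
f=load('d1')['frame'][160:310,195:385,::-1]
w=load('d0')['frame'][:,:,::-1]
cv2.imwrite('pics/d.png',np.hstack([cv2.resize(f,(500,395),interpolation=cv2.INTER_CUBIC),cv2.resize(w[120:280,240:360],(296,395),interpolation=cv2.INTER_CUBIC)]))
E
```

```text
3.5 [618.83990755 -11.21581668  84.61762367] [-0.02580286 -0.38934294 -0.09608606]
3.55 [618.81676819 -11.21076756  84.59640995] [0.62785364 0.90164457 0.14126922]
3.6 [618.79742305 -11.23890494  84.55559804] [ 0.10958687 -0.76020668 -0.28673372]
3.65 [618.81568946 -11.2136518   84.5552592 ] [-0.83879955 -0.16076073 -0.30198117]
```

View pics/d.png

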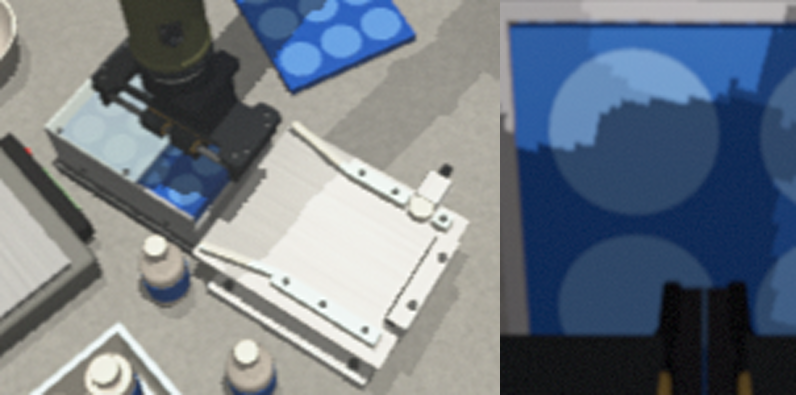

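Emit:
send_rows:
  moves: "0 0 -2 0 0 0;0 0 -2 0 0 0;0 0 -1 0 0 0;0 0 -0.5 0 0 0;0 0 0 0 0 0;0 0 0 0 0 0;0 0 0 0 0 0;0 0 0 0 0 0"

```text
time_s: 4.45
ee_pos: [618.9, -11.2, 79.2]
eef_rot: [3.119, 0.378, 0.0]
ft_force: [-0.5, 0.1, 0.0]
gripper_width: 0.6
```

Emit:
send_rows:
  moves: "0 0 -0.2 0 0 0;0 0 -0.2 0 0 0;0 0 -0.2 0 0 0;0 0 -0.2 0 0 0;0 0 -0.2 0 0 0;0 0 0 0 0 0;0 0 0 0 0 0;0 0 0 0 0 0"

```text
time_s: 5.25
ee_pos: [618.8, -11.2, 78.1]
eef_rot: [3.119, 0.378, -0.0]
ft_force: [-0.1, 0.8, 0.8]
gripper_width: 0.3
```

Emit:
send_rows:
  moves: "0 0 -0.2 0 0 0;0 0 -0.2 0 0 0;0 0 -0.2 0 0 0;0 0 -0.2 0 0 0;0 0 -0.2 0 0 0;0 0 0 0 0 0;0 0 0 0 0 0;0 0 0 0 0 0"

```text
time_s: 6.05
ee_pos: [618.8, -11.2, 77.1]
eef_rot: [3.119, 0.378, -0.0]
ft_force: [-0.4, -0.2, -0.3]
gripper_width: 0.6
```

Emit:
send_rows:
  moves: "0 0 -0.2 0 0 0;0 0 -0.2 0 0 0;0 0 -0.2 0 0 0;0 0 -0.2 0 0 0;0 0 -0.2 0 0 0;0 0 0 0 0 0;0 0 0 0 0 0;0 0 0 0 0 0"

```text
time_s: 6.85
ee_pos: [618.9, -11.2, 76.1]
eef_rot: [3.119, 0.378, 0.0]
ft_force: [-1.1, -0.0, 0.7]
gripper_width: 0.7
```

Emit:
send_rows:
  moves: "0 0 -0.2 0 0 0;0 0 -0.2 0 0 0;0 0 -0.2 0 0 0;0 0 0 0 0 0;0 0 0 0 0 0;0 0 0 0 0 0;0 0 0 0 0 0;0 0 0 0 0 0"

```text
time_s: 7.65
ee_pos: [619.0, -11.2, 75.8]
eef_rot: [3.119, 0.378, 0.001]
ft_force: [-2.0, -1.0, 5.5]
gripper_width: 0.4
```

Emit:
send_rows:
  moves: "0 0 -0.1 0 0 0;0 0 -0.1 0 0 0;0 0 0 0 0 0;0 0 0 0 0 0;0 0 0 0 0 0;0 0 0 0 0 0;0 0 0 0 0 0;0 0 0 0 0 0"

```text
time_s: 8.45
ee_pos: [619.1, -11.2, 75.8]
eef_rot: [3.119, 0.378, 0.001]
ft_force: [-1.9, -0.4, 5.8]
gripper_width: 0.7
```

```bash
python3 - <<'E'
from h import *
for i in range(2):
    s=arm.state();print(s['time_s'],s['ee_pos'],s['ft_force'])
    if i<1: grab('wrist','e%d'%i)
E
```

```text
8.45 [619.11834806 -11.17123727  75.84507453] [-1.91223468 -0.38774697  5.77198726]
8.5 [619.09930754 -11.21020931  75.8431239 ] [-1.8638412  -0.21760115  6.9374547 ]
```

Emit:
send_rows:
  moves: "0 0 -0.1 0 0 0;0 0 -0.1 0 0 0;-0.24 0.97 0 0 0 0;-0.48 1.94 0 0 0 0;-0.48 1.94 0 0 0 0;-0.48 1.94 0 0 0 0;-0.48 1.94 0 0 0 0;-0.24 0.97 0 0 0 0"

```text
time_s: 9.3
ee_pos: [617.6, -2.2, 75.9]
eef_rot: [3.117, 0.377, 0.004]
ft_force: [0.1, -0.3, 5.5]
gripper_width: 0.3
```

```bash
python3 - <<'E'
from h import *
for i in range(3):
    s=arm.state();print(s['time_s'],s['ee_pos'],s['ft_force'])
    if i<2: grab(['wrist','scene'][i],'g%d'%i)
a,b=[load(n)['frame'][60:280,200:420,::-1] for n in('d0','g0')]
cv2.imwrite('pics/g.png',np.hstack([cv2.resize(x,(400,400),interpolation=cv2.INTER_CUBIC) for x in(a,b)]))
E
```

```text
9.3 [617.63390581  -2.23867778  75.87858373] [ 0.07903717 -0.27346008  5.51702604]
9.35 [617.61827474  -2.06817856  75.88699412] [ 0.95501973 -0.10212072  5.69938474]
9.4 [617.57840998  -2.07242182  75.86493584] [-4.74148503e-03 -1.07676185e+00  6.80004247e+00]
```

View pics/g.png

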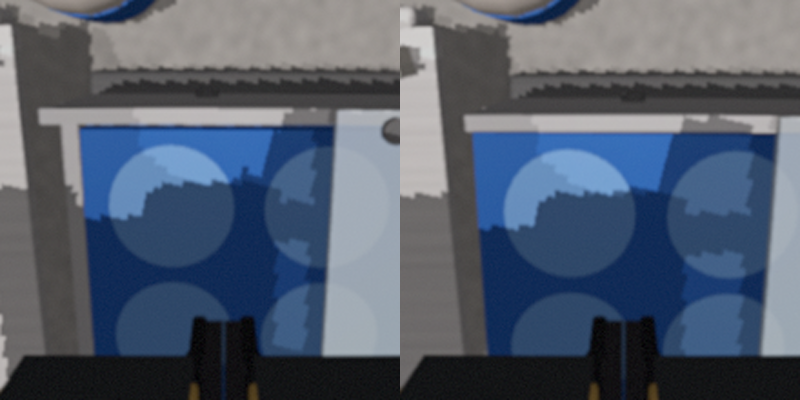

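Emit:
send_rows:
  moves: "-0.5 1.9 0 0 0 0;-0.7 2.9 0 0 0 0;-0.7 2.9 0 0 0 0;-0.7 2.9 0 0 0 0;-0.7 2.9 0 0 0 0;-0.7 2.9 0 0 0 0;-0.7 2.9 0 0 0 0;-0.5 1.9 0 0 0 0"

```text
time_s: 10.2
ee_pos: [612.4, 19.1, 75.8]
eef_rot: [3.118, 0.377, 0.004]
ft_force: [0.1, -1.6, 6.4]
gripper_width: 0.1
```

```bash
python3 - <<'E'
from h import *
for i in range(2):
    s=arm.state();print(s['time_s'],s['ee_pos'],s['ft_force'])
    if i<1: grab('wrist','i%d'%i)
a,b=[load(n)['frame'][60:280,160:420,::-1] for n in('g0','i0')]
cv2.imwrite('pics/i.png',np.hstack([cv2.resize(x,(400,400),interpolation=cv2.INTER_CUBIC) for x in(a,b)]))
E
```

```text
10.2 [612.43374886  19.05790543  75.84244407] [ 0.14487655 -1.58120658  6.43087362]
10.25 [612.32624617  19.45092556  75.83322013] [ 1.00274035 -0.31620932  6.01667184]
```

View pics/i.png

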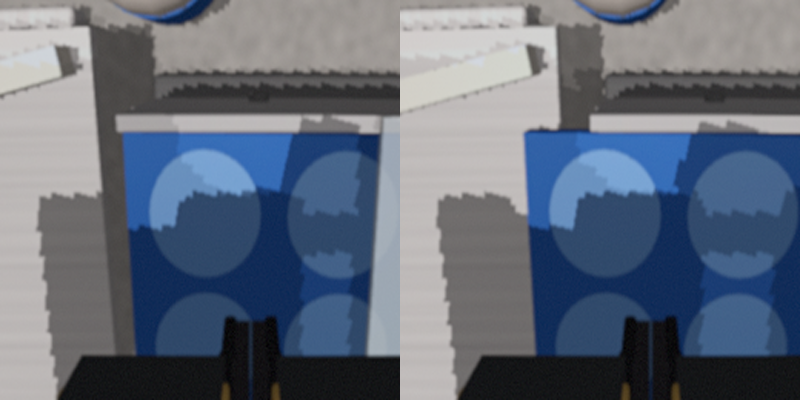

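Emit:
send_rows:
  moves: "-0.5 1.9 0 0 0 0;-0.7 2.9 0 0 0 0;-0.7 2.9 0 0 0 0;-0.7 2.9 0 0 0 0;-0.7 2.9 0 0 0 0;-0.5 1.9 0 0 0 0;0 0 0 0 0 0;0 0 0 0 0 0"

```text
time_s: 11.05
ee_pos: [608.5, 34.9, 75.8]
eef_rot: [3.118, 0.378, 0.004]
ft_force: [0.3, -1.0, 4.4]
gripper_width: 0.3
```

Emit:
send_rows:
  moves: "-0.5 1.9 -0.1 0 0 0;-0.7 2.9 -0.1 0 0 0;-0.7 2.9 0 0 0 0;-0.7 2.9 0 0 0 0;-0.7 2.9 0 0 0 0;-0.5 1.9 0 0 0 0;0 0 0 0 0 0;0 0 0 0 0 0"

```text
time_s: 11.85
ee_pos: [604.4, 50.6, 75.3]
eef_rot: [-3.119, -0.378, -0.003]
ft_force: [1.2, -0.7, 4.3]
gripper_width: 0.6
```

Emit:
send_rows:
  moves: "-0.5 1.9 -0.1 0 0 0;-0.7 2.9 -0.1 0 0 0;-0.7 2.9 -0.1 0 0 0;-0.7 2.9 -0.1 0 0 0;-0.7 2.9 0 0 0 0;-0.5 1.9 0 0 0 0;0 0 0 0 0 0;0 0 0 0 0 0"

```text
time_s: 12.65
ee_pos: [600.4, 65.8, 75.1]
eef_rot: [3.119, 0.378, 0.002]
ft_force: [0.4, -0.0, 7.3]
gripper_width: 0.7
```

```bash
python3 - <<'E'
from h import *
for i in range(3):
    s=arm.state();print(s['time_s'],s['ee_pos'],s['ft_force'])
    if i<2: grab(['wrist','scene'][i],'j%d'%i)
b=load('j0')['frame'][60:280,130:420,::-1]
c=load('j1')['frame'][160:310,195:385,::-1]
cv2.imwrite('pics/j.png',np.hstack([cv2.resize(x,(400,400),interpolation=cv2.INTER_CUBIC) for x in(b,c)]))
E
```

```text
12.65 [600.37006246  65.8320732   75.07926861] [ 0.38344098 -0.04289538  7.29731499]
12.7 [600.37565768  65.81362193  75.06061134] [ 0.67351429 -0.21341445  6.70035941]
12.75 [600.34183334  65.82890404  75.04825652] [ 0.1919819  -1.24264034  6.50677691]
```

View pics/j.png

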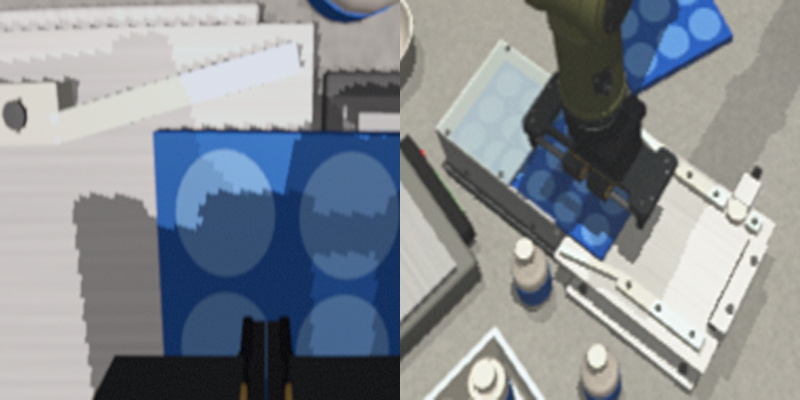

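Emit:
send_rows:
  moves: "-0.5 1.9 0 0 0 0;-0.7 2.9 -0.1 0 0 0;-0.7 2.9 0 0 0 0;-0.7 2.9 -0.1 0 0 0;-0.7 2.9 0 0 0 0;-0.7 2.9 -0.1 0 0 0;-0.7 2.9 0 0 0 0;-0.5 1.9 0 0 0 0"

```text
time_s: 13.55
ee_pos: [595.4, 86.5, 74.9]
eef_rot: [3.118, 0.377, 0.002]
ft_force: [-0.9, -2.5, 7.4]
gripper_width: 0.7
```

Emit:
send_rows:
  moves: "-0.5 1.9 0 0 0 0;-0.7 2.9 -0.1 0 0 0;-0.7 2.9 0 0 0 0;-0.7 2.9 -0.1 0 0 0;-0.7 2.9 0 0 0 0;-0.7 2.9 -0.1 0 0 0;-0.7 2.9 0 0 0 0;-0.5 1.9 0 0 0 0"

```text
time_s: 14.35
ee_pos: [589.9, 107.2, 74.7]
eef_rot: [3.117, 0.377, 0.001]
ft_force: [-1.1, -3.2, 8.0]
gripper_width: 0.3
```

Emit:
send_rows:
  moves: "-0.5 1.9 0 0 0 0;-0.7 2.9 -0.1 0 0 0;-0.7 2.9 0 0 0 0;-0.7 2.9 0 0 0 0;-0.7 2.9 -0.1 0 0 0;-0.7 2.9 0 0 0 0;-0.5 1.9 0 0 0 0;0 0 0 0 0 0"

```text
time_s: 15.15
ee_pos: [585.0, 125.5, 74.6]
eef_rot: [3.117, 0.377, -0.0]
ft_force: [-1.4, -2.9, 9.6]
gripper_width: 0.5
```

```bash
python3 - <<'E'
from h import *
for i in range(3):
    s=arm.state();print(s['time_s'],s['ee_pos'],s['ft_force'])
    if i<2: grab(['wrist','scene'][i],'k%d'%i)
b=load('k0')['frame'][:280,100:560,::-1]
c=load('k1')['frame'][160:310,195:385,::-1]
cv2.imwrite('pics/k.png',np.hstack([cv2.resize(x,(400,300),interpolation=cv2.INTER_CUBIC) for x in(b,c)]))
E
```

```text
15.15 [585.0307733  125.52236152  74.62020333] [-1.44041406 -2.86679245  9.6305186 ]
15.2 [585.02629511 125.51938844  74.62249208] [-1.40091987 -3.23601477  9.78606606]
15.25 [585.04018021 125.52801727  74.62589549] [-2.00124098 -2.8928714   9.75981743]
```

View pics/k.png

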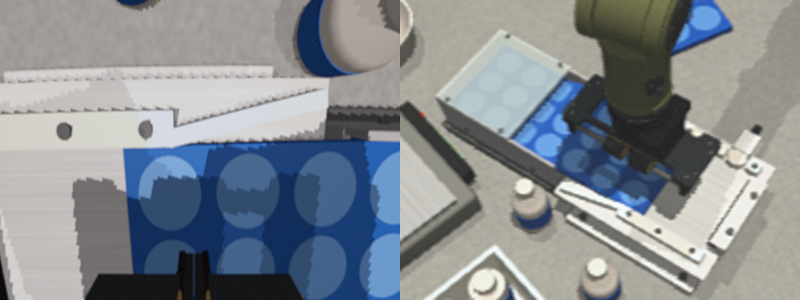

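Emit:
send_rows:
  moves: "-0.6 1.9 0 0 0 0;-0.9 2.9 0 0 0 0;-0.9 2.9 0 0 0 0;-0.8 2.9 0 0 0 0;-0.8 2.9 0 0 0 0;-0.8 2.9 -0.1 0 0 0;-0.5 1.9 0 0 0 0;0 0 0 0 0 0"

```text
time_s: 16.05
ee_pos: [580.0, 144.1, 74.6]
eef_rot: [3.117, 0.377, 0.001]
ft_force: [-1.7, -3.2, 11.1]
gripper_width: 0.6
```

Emit:
send_rows:
  moves: "-0.5 1.9 0.1 0 0 0;-0.7 2.9 0 0 0 0;-0.7 2.9 0 0 0 0;-0.7 2.9 0 0 0 0;-0.7 2.9 0 0 0 0;-0.7 2.9 0 0 0 0;-0.5 1.9 0 0 0 0;0 0 0 0 0 0"

```text
time_s: 16.85
ee_pos: [575.5, 162.5, 74.5]
eef_rot: [3.118, 0.377, 0.0]
ft_force: [-0.5, -2.4, 8.6]
gripper_width: 0.6
```

```bash
python3 - <<'E'
from h import *
for i in range(3):
    s=arm.state();print(s['time_s'],s['ee_pos'],s['ft_force'])
    if i<2: grab(['wrist','top'][i],'l%d'%i)
b=load('l0')['frame'][:280,60:520,::-1]
c=load('l1')['frame'][125:235,225:395,::-1]
cv2.imwrite('pics/l.png',np.hstack([cv2.resize(x,(400,300),interpolation=cv2.INTER_CUBIC) for x in(b,c)]))
E
```

```text
16.85 [575.45309523 162.49540589  74.53163734] [-0.50145377 -2.37394178  8.56633446]
16.9 [575.45383192 162.48567911  74.55882049] [-0.5963231  -2.40099936  9.41109647]
16.95 [575.41900679 162.50950275  74.52027722] [-1.37143661 -2.67880973  9.87264834]
```

View pics/l.png

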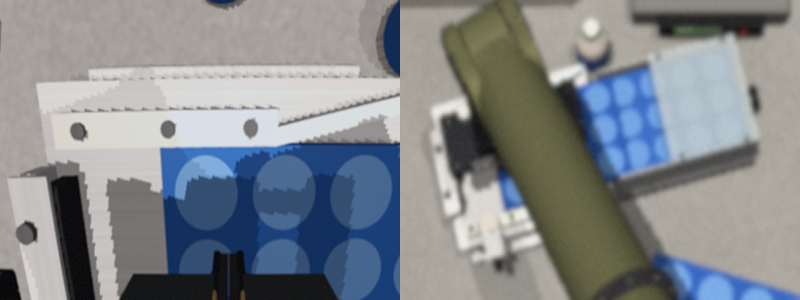

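Emit:
send_rows:
  moves: "-0.5 1.9 0 0 0 0;-0.7 2.9 0 0 0 0;-0.7 2.9 0 0 0 0;-0.7 2.9 0 0 0 0;-0.7 2.9 0 0 0 0;-0.7 2.9 0 0 0 0;-0.5 1.9 0 0 0 0;0 0 0 0 0 0"

```text
time_s: 17.75
ee_pos: [570.9, 180.9, 74.2]
eef_rot: [3.118, 0.377, 0.0]
ft_force: [0.2, -1.7, 7.7]
gripper_width: 0.5
```

```bash
python3 - <<'E'
from h import *
for i in range(3):
    s=arm.state();print(s['time_s'],s['ee_pos'],s['ft_force'])
    if i<2: grab(['wrist','scene'][i],'m%d'%i)
b=load('m0')['frame'][:280,60:520,::-1]
c=load('m1')['frame'][160:310,195:385,::-1]
cv2.imwrite('pics/m.png',np.hstack([cv2.resize(x,(400,300),interpolation=cv2.INTER_CUBIC) for x in(b,c)]))
E
```

```text
17.75 [570.865219   180.88569357  74.22389317] [ 0.16375236 -1.73940539  7.65958512]
17.8 [570.84674114 180.87120657  74.18379651] [-0.86420773 -2.30065872  8.59596233]
17.85 [570.87133844 180.89235082  74.22432589] [-0.81144236 -2.84644511  8.5954445 ]
```

View pics/m.png

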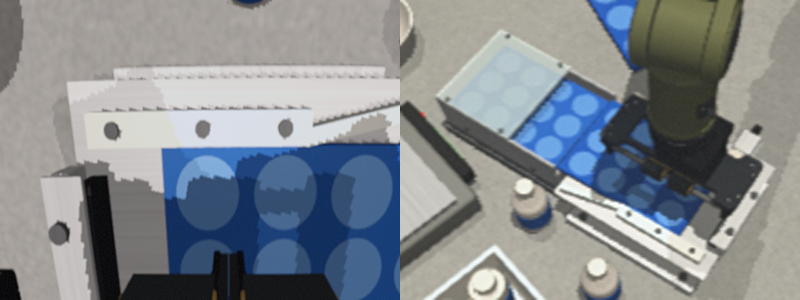

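Emit:
send_rows:
  moves: "-0.5 1.9 -0.1 0 0 0;-0.7 2.9 0 0 0 0;-0.7 2.9 0 0 0 0;-0.7 2.9 0 0 0 0;-0.5 1.9 0 0 0 0;-0.5 1.9 0 0 0 0;0 0 0 0 0 0;0 0 0 0 0 0"

```text
time_s: 18.65
ee_pos: [567.8, 195.0, 74.2]
eef_rot: [3.118, 0.377, 0.002]
ft_force: [0.1, -3.0, 7.4]
gripper_width: 0.4
```

```bash
python3 - <<'E'
from h import *
for i in range(2):
    s=arm.state();print(s['time_s'],s['ee_pos'],s['ft_force'])
    if i<1: grab(['wrist','scene'][i],'n%d'%i)
b=load('n0')['frame'][:280,60:520,::-1]
cv2.imwrite('pics/n.png',cv2.resize(b,(690,420),interpolation=cv2.INTER_CUBIC))
E
```

```text
18.65 [567.8353299  194.97542646  74.21328791] [ 0.05819832 -2.99129376  7.41491024]
18.7 [567.84510993 195.00014283  74.21288749] [ 0.65976878 -1.40735718  8.01683889]
```

View pics/n.png

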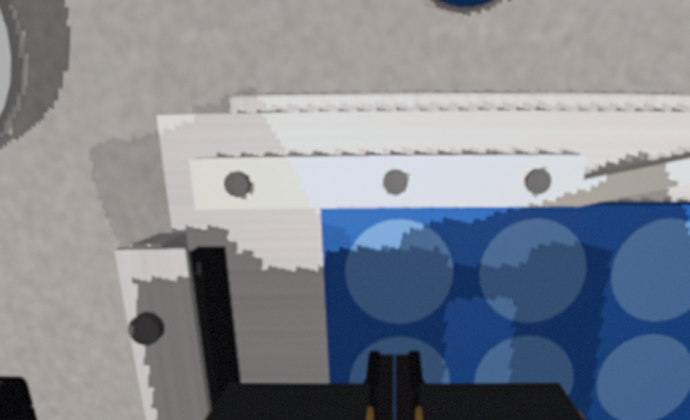

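Emit:
send_rows:
  moves: "0 0 1 0 0 0;0 0 4 0 0 0;5 -20 15 0 0 0;10 -40 20 0 0 0;12 -48 10 0 0 0;12 -48 0 0 0 0;5 -20 0 0 0 0;0 0 0 0 0 0"

```text
time_s: 19.5
ee_pos: [610.9, 14.7, 122.5]
eef_rot: [3.118, 0.366, -0.003]
ft_force: [-0.7, -0.5, -0.1]
gripper_width: 0.2
```

```bash
python3 - <<'E'
from h import *
for i in range(3):
    s=arm.state();print(s['time_s'],s['ee_pos'],s['ft_force'])
    if i<2: grab(['scene','wrist'][i],'o%d'%i)
b=load('o1')['frame'][:,:,::-1]
cv2.imwrite('pics/o.png',cv2.resize(b[:280],(800,350),interpolation=cv2.INTER_CUBIC))
c=load('o0')['frame'][160:310,195:385,::-1]
cv2.imwrite('pics/os.png',cv2.resize(c,(760,600),interpolation=cv2.INTER_CUBIC))
E
```

```text
19.5 [610.94976258  14.73393668 122.48135778] [-0.74732584 -0.45483523 -0.09426058]
19.55 [610.39348272  18.422525   122.54952496] [-0.03199787  0.69151828  0.68487563]
19.6 [610.14924326  20.99120241 122.74693223] [0.1203744  0.45570573 0.13912792]
```

View pics/o.png

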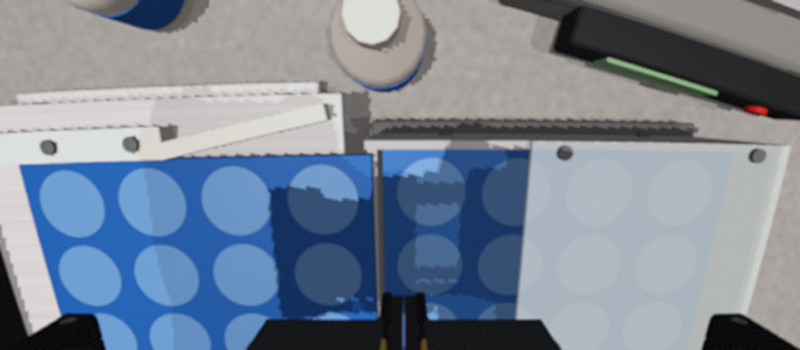

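View pics/os.png

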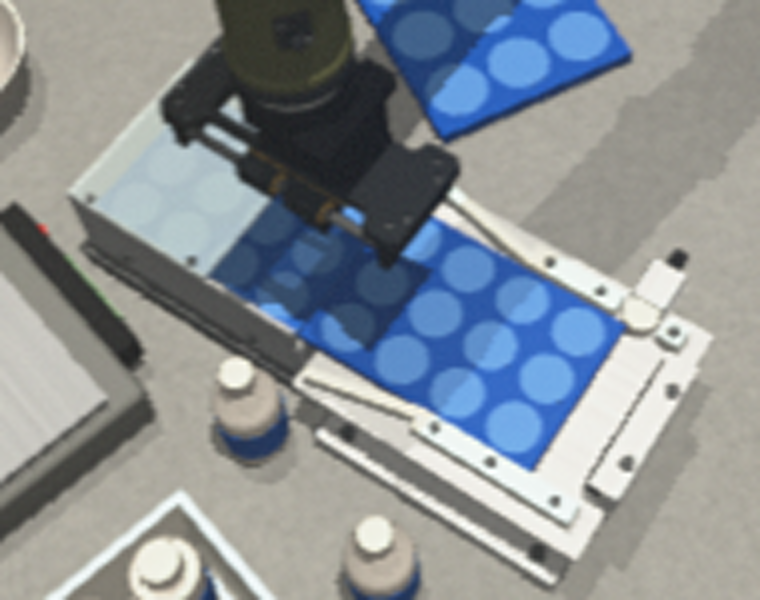

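```bash
python3 - <<'E'
from h import *
W=load('o1')
g=lambda p:(p[0]*.8,p[1]*.8)
print('rear edge z74',onz(W,[g((374,156)),g((379,308))],74.2).round(1).tolist())
print('board2 front z66',onz(W,[g((383,154)),g((384,300))],66).round(1).tolist())
S=load('o0');s=lambda p:(p[0]/4+195-.4,p[1]/4+160-.4)
F=onz(S,[s((625,322)),s((535,466)),s((436,210)),s((298,332))],74.2);print('scene: frontlo,fronthi, rearlo,rearhi',F.round(1).tolist())
print(arm.state()['ee_pos'])
E
```

```text
rear edge z74 [[669.6, 47.3, 74.2], [587.3, 26.4, 74.2]]
board2 front z66 [[670.8, 43.3, 66.0], [589.0, 24.2, 66.0]]
scene: frontlo,fronthi, rearlo,rearhi [[495.4, 199.5, 74.2], [615.0, 232.3, 74.2], [531.5, 40.9, 74.2], [668.1, 47.8, 74.2]]
[610.14924326  20.99120241 122.74693223]
```

Emit:
send_rows:
  moves: "-2 -4 0 0 0 0;-3 -6 0 0 0 0;-2.5 -4.5 -5 0 0 0;0 0 -15 0 0 0;0 0 -15 0 0 0;0 0 -8 0 0 0;0 0 0 0 0 0;0 0 0 0 0 0"

```text
time_s: 20.4
ee_pos: [603.3, 6.1, 80.1]
eef_rot: [-3.118, -0.378, 0.001]
ft_force: [-0.2, 0.4, 0.7]
gripper_width: 0.3
```

```bash
python3 - <<'E'
from h import *
for i in range(2):
    s=arm.state();print(s['time_s'],s['ee_pos'],s['ft_force'])
    if i<1: grab('wrist','p0')
b=load('p0')['frame'][:280,130:530,::-1]
cv2.imwrite('pics/p.png',cv2.resize(b,(800,560),interpolation=cv2.INTER_CUBIC))
E
```

```text
20.4 [603.31770038   6.14516742  80.06284271] [-0.17858112  0.3836218   0.69484499]
20.45 [603.76173314   6.14018967  80.66392522] [0.11738956 0.90060545 1.17971694]
```

View pics/p.png

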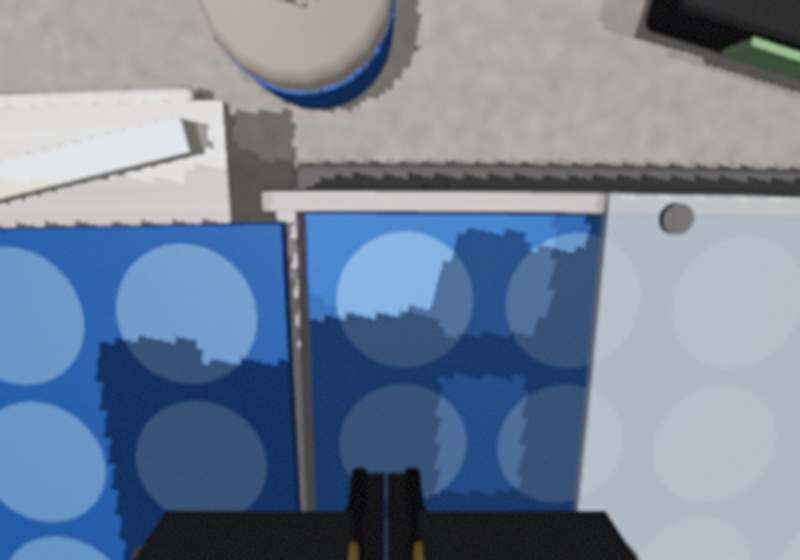

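Emit:
send_rows:
  moves: "0 0 -4 0 0 0;0 0 -4 0 0 0;0 0 -2 0 0 0;0 0 -0.5 0 0 0;-0.5 1.9 0 0 0 0;-0.5 1.9 0 0 0 0;-0.25 1 0 0 0 0;-0.25 1 0 0 0 0"

```text
time_s: 21.25
ee_pos: [602.0, 11.9, 70.1]
eef_rot: [3.119, 0.378, 0.0]
ft_force: [0.1, -0.2, -0.2]
gripper_width: 0.4
```

Emit:
send_rows:
  moves: "-0.25 1 0 0 0 0;-0.25 1 0 0 0 0;-0.25 1 0 0 0 0;-0.12 0.5 0 0 0 0;-0.12 0.5 0 0 0 0;-0.12 0.5 0 0 0 0;0 0 0 0 0 0;0 0 0 0 0 0"

```text
time_s: 22.05
ee_pos: [600.8, 16.1, 70.0]
eef_rot: [3.119, 0.378, -0.0]
ft_force: [-0.4, -0.3, 0.3]
gripper_width: -0.2
```

Emit:
send_rows:
  moves: "-0.12 0.5 0 0 0 0;-0.12 0.5 0 0 0 0;-0.12 0.5 0 0 0 0;-0.12 0.5 0 0 0 0;-0.07 0.3 0 0 0 0;-0.07 0.3 0 0 0 0;0 0 0 0 0 0;0 0 0 0 0 0"

```text
time_s: 22.85
ee_pos: [600.2, 18.7, 70.0]
eef_rot: [3.119, 0.378, -0.0]
ft_force: [0.5, 0.4, 0.2]
gripper_width: 0.4
```

Emit:
send_rows:
  moves: "-0.07 0.3 0 0 0 0;-0.07 0.3 0 0 0 0;-0.07 0.3 0 0 0 0;-0.07 0.3 0 0 0 0;-0.07 0.3 0 0 0 0;0 0 0 0 0 0;0 0 0 0 0 0;0 0 0 0 0 0"

```text
time_s: 23.65
ee_pos: [599.8, 20.2, 70.0]
eef_rot: [3.119, 0.378, -0.0]
ft_force: [0.4, -0.0, -0.2]
gripper_width: 0.6
```

Emit:
send_rows:
  moves: "-0.07 0.3 0 0 0 0;-0.07 0.3 0 0 0 0;-0.07 0.3 0 0 0 0;-0.07 0.3 0 0 0 0;-0.07 0.3 0 0 0 0;0 0 0 0 0 0;0 0 0 0 0 0;0 0 0 0 0 0"

```text
time_s: 24.45
ee_pos: [599.5, 21.7, 70.0]
eef_rot: [3.119, 0.378, 0.0]
ft_force: [-0.5, 0.3, -0.0]
gripper_width: 0.6
```

Emit:
send_rows:
  moves: "-0.07 0.3 0 0 0 0;-0.07 0.3 0 0 0 0;-0.07 0.3 0 0 0 0;-0.07 0.3 0 0 0 0;0 0 0 0 0 0;0 0 0 0 0 0;0 0 0 0 0 0;0 0 0 0 0 0"

```text
time_s: 25.25
ee_pos: [599.2, 22.6, 70.0]
eef_rot: [3.118, 0.377, -0.0]
ft_force: [0.8, -2.5, -0.3]
gripper_width: 0.4
```

Emit:
send_rows:
  moves: "-0.05 0.2 0 0 0 0;-0.05 0.2 0 0 0 0;-0.05 0.2 0 0 0 0;-0.05 0.2 0 0 0 0;0 0 0 0 0 0;0 0 0 0 0 0;0 0 0 0 0 0;0 0 0 0 0 0"

```text
time_s: 26.05
ee_pos: [599.0, 23.8, 70.0]
eef_rot: [3.119, 0.378, -0.0]
ft_force: [-0.6, -1.6, 0.9]
gripper_width: 0.4
```

```bash
python3 - <<'E'
from h import *
for i in range(3):
    s=arm.state();print(s['time_s'],s['ee_pos'],s['ft_force'])
    if i<2: grab(['wrist','scene'][i],'q%d'%i)
b=load('q0')['frame'][:280,130:530,::-1]
c=load('q1')['frame'][160:310,195:385,::-1]
cv2.imwrite('pics/q.png',np.hstack([cv2.resize(x,(400,300),interpolation=cv2.INTER_CUBIC) for x in(b,c)]))
E
```

```text
26.05 [599.00204334  23.79872093  69.98891397] [-0.58888002 -1.64340642  0.89441297]
26.1 [598.98749028  23.78625524  69.99620669] [-0.05437889 -1.61895697  0.27150644]
26.15 [598.9665493   23.79619041  69.99460811] [-0.55581782 -1.37315813  0.5893392 ]
```

View pics/q.png

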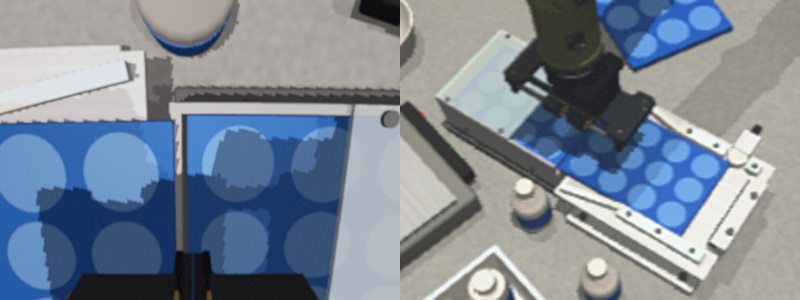

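Emit:
send_rows:
  moves: "-0.25 1 0 0 0 0;-0.25 1 0 0 0 0;-0.25 1 0 0 0 0;-0.25 1 0 0 0 0;-0.25 1 0 0 0 0;-0.25 1 0 0 0 0;-0.25 1 0 0 0 0;-0.25 1 0 0 0 0"

```text
time_s: 26.95
ee_pos: [597.0, 31.8, 70.0]
eef_rot: [3.119, 0.378, -0.0]
ft_force: [-0.4, -1.8, 0.7]
gripper_width: 0.3
```

Emit:
send_rows:
  moves: "-0.25 1 0 0 0 0;-0.25 1 0 0 0 0;-0.25 1 0 0 0 0;-0.25 1 0 0 0 0;-0.25 1 0 0 0 0;-0.25 1 0 0 0 0;0 0 0 0 0 0;0 0 0 0 0 0"

```text
time_s: 27.75
ee_pos: [595.5, 38.0, 70.0]
eef_rot: [-3.118, -0.378, 0.0]
ft_force: [-0.0, -0.8, -0.3]
gripper_width: 0.4
```

```bash
python3 - <<'E'
from h import *
for i in range(3):
    s=arm.state();print(s['time_s'],s['ee_pos'],s['ft_force'])
    if i<2: grab(['wrist','scene'][i],'r%d'%i)
b=load('r0')['frame'][:280,0:400,::-1]
c=load('r1')['frame'][210:300,275:390,::-1]
cv2.imwrite('pics/r.png',np.hstack([cv2.resize(x,(400,300),interpolation=cv2.INTER_CUBIC) for x in(b,c)]))
S=load('r1')
E
```

```text
27.75 [595.46922128  38.04974825  69.97012467] [-0.00238874 -0.80813617 -0.28960907]
27.8 [595.459145    38.06595958  69.96191264] [ 1.16908756 -0.81557323  0.35593705]
27.85 [595.51777867  38.07733447  69.98073716] [-0.18922336 -0.40580967  0.53353272]
```

View pics/r.png

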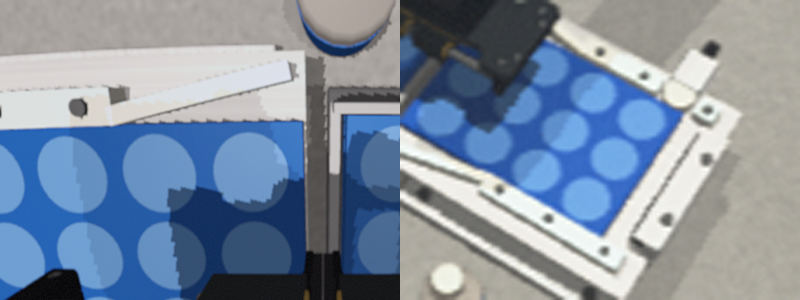

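```bash
python3 - <<'E'
from h import *
W=load('n0');g=lambda p:(p[0]/1.5+60-.2,p[1]/1.5-.2)
bar=[(226,255),(240,375)];fr=[(322,215),(330,375)]
u=np.array([-.247,.969])
for z in(64,66,68): 
    P=onz(W,[g(p) for p in bar],z);print('bar bottom z',z,P.round(1).tolist(),(P[:,:2]@u).round(1))
P=onz(W,[g((190,250)),g((212,380))],88);print('bar top z88 back/front?',P.round(1).tolist(),(P[:,:2]@u).round(1))
P=onz(W,[g(p) for p in fr],74.2);print('front',P.round(1).tolist(),(P[:,:2]@u).round(1))
W2=load('o1');h=lambda p:(p[0]*.8,p[1]*.8)
P=onz(W2,[h((374,156)),h((379,308))],74.2);print('rear o1',(P[:,:2]@u).round(1))
R=load('r0');k=lambda p:(p[0],p[1]*280/300)
P=onz(R,[k((304,122)),k((306,250))],74.2);print('rear now',P.round(1),(P[:,:2]@u).round(1))
cv2.imwrite('pics/nb.png',cv2.resize(W['frame'][150:260,180:300,::-1],None,fx=5.4,fy=5.4,interpolation=cv2.INTER_CUBIC))
m=load('m0');cv2.imwrite('pics/mb.png',cv2.resize(m['frame'][150:260,130:270,::-1],None,fx=5.4,fy=5.4,interpolation=cv2.INTER_CUBIC))
E
```

```text
bar bottom z 64 [[596.4, 263.9, 64.0], [549.9, 252.0, 64.0]] [108.4 108.3]
bar bottom z 66 [[597.0, 263.3, 66.0], [551.1, 251.5, 66.0]] [107.7 107.6]
bar bottom z 68 [[597.6, 262.7, 68.0], [552.2, 251.1, 68.0]] [107.  106.9]
bar top z88 back/front? [[602.7, 268.3, 88.0], [559.5, 255.8, 88.0]] [111.1 109.7]
front [[620.5, 231.8, 74.2], [563.8, 217.5, 74.2]] [71.3 71.5]
rear o1 [-119.5 -119.5]
rear now [[665.7  63.7  74.2]
 [606.3  49.1  74.2]] [-102.7 -102.2]
```

View pics/nb.png

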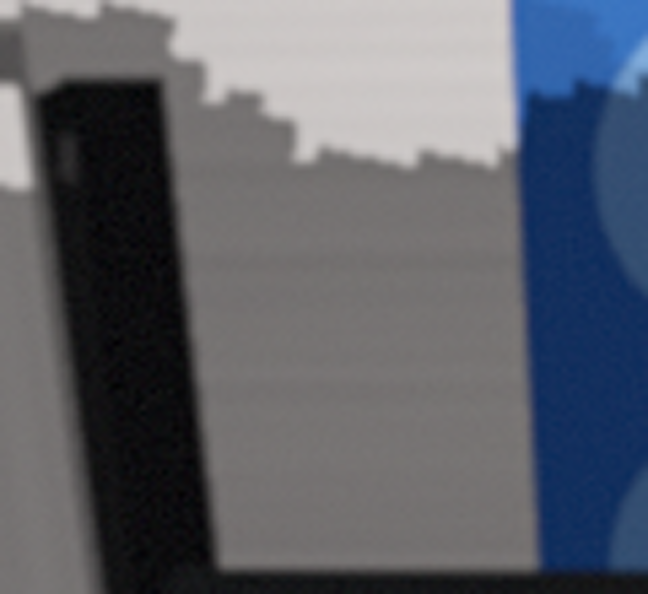

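Emit:
send_rows:
  moves: "-0.25 1 0 0 0 0;-0.25 1 0 0 0 0;-0.25 1 0 0 0 0;-0.25 1 0 0 0 0;-0.25 1 0 0 0 0;-0.25 1 0 0 0 0;-0.25 1 0 0 0 0;-0.25 1 0 0 0 0"

```text
time_s: 28.65
ee_pos: [593.5, 45.8, 70.0]
eef_rot: [3.119, 0.378, 0.0]
ft_force: [-0.5, -1.7, -0.7]
gripper_width: 0.1
```

Emit:
send_rows:
  moves: "-0.25 1 0 0 0 0;-0.25 1 0 0 0 0;-0.25 1 0 0 0 0;-0.25 1 0 0 0 0;-0.12 0.5 0 0 0 0;-0.12 0.5 0 0 0 0;0 0 0 0 0 0;0 0 0 0 0 0"

```text
time_s: 29.45
ee_pos: [592.2, 50.9, 70.0]
eef_rot: [-3.119, -0.378, 0.0]
ft_force: [0.2, -0.8, -0.6]
gripper_width: 0.7
```

```bash
python3 - <<'E'
from h import *
for i in range(3):
    s=arm.state();print(s['time_s'],s['ee_pos'],s['ft_force'])
    if i<2: grab(['wrist','scene'][i],'t%d'%i)
b=load('t0')['frame'][:280,0:400,::-1]
c=load('t1')['frame'][210:300,275:390,::-1]
cv2.imwrite('pics/t.png',np.hstack([cv2.resize(x,(400,300),interpolation=cv2.INTER_CUBIC) for x in(b,c)]))
E
```

```text
29.45 [592.24498583  50.89361737  69.99217753] [ 0.1969663  -0.8313106  -0.56879097]
29.5 [592.23144475  50.85608363  69.98982416] [-0.51414207 -0.42814459 -0.29356159]
29.55 [592.23573864  50.86166684  69.97343744] [-0.1990171  -1.19973993  0.09107448]
```

View pics/t.png

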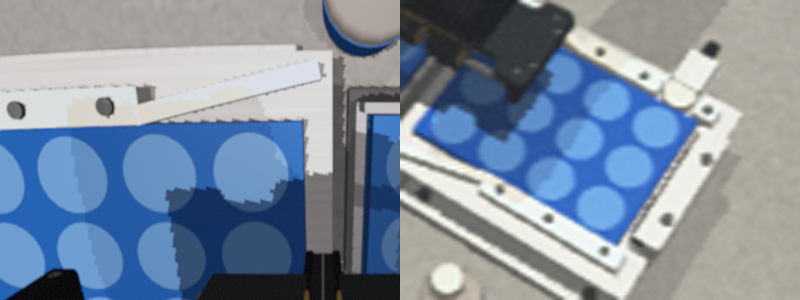

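Emit:
send_rows:
  moves: "-0.12 0.5 0 0 0 0;-0.12 0.5 0 0 0 0;-0.12 0.5 0 0 0 0;-0.12 0.5 0 0 0 0;-0.12 0.5 0 0 0 0;-0.12 0.5 0 0 0 0;0 0 0 0 0 0;0 0 0 0 0 0"

```text
time_s: 30.35
ee_pos: [591.5, 53.9, 70.0]
eef_rot: [-3.119, -0.378, 0.0]
ft_force: [0.5, -2.0, 0.3]
gripper_width: 0.3
```

Emit:
send_rows:
  moves: "-0.03 0.12 0 0 0 0;-0.03 0.12 0 0 0 0;-0.03 0.12 0 0 0 0;-0.03 0.12 0 0 0 0;-0.03 0.12 0 0 0 0;0 0 0 0 0 0;0 0 0 0 0 0;0 0 0 0 0 0"

```text
time_s: 31.15
ee_pos: [591.4, 54.3, 70.0]
eef_rot: [3.119, 0.378, -0.0]
ft_force: [-0.2, -1.9, -0.1]
gripper_width: 0.4
```

Emit:
send_rows:
  moves: "-0.03 0.12 0 0 0 0;-0.03 0.12 0 0 0 0;-0.03 0.12 0 0 0 0;-0.03 0.12 0 0 0 0;-0.03 0.12 0 0 0 0;0 0 0 0 0 0;0 0 0 0 0 0;0 0 0 0 0 0"

```text
time_s: 31.95
ee_pos: [591.2, 55.0, 70.0]
eef_rot: [3.119, 0.378, -0.0]
ft_force: [-0.8, -1.6, -0.6]
gripper_width: -0.2
```

Emit:
send_rows:
  moves: "-0.03 0.12 0 0 0 0;-0.03 0.12 0 0 0 0;-0.03 0.12 0 0 0 0;-0.03 0.12 0 0 0 0;-0.03 0.12 0 0 0 0;0 0 0 0 0 0;0 0 0 0 0 0;0 0 0 0 0 0"

```text
time_s: 32.75
ee_pos: [591.1, 55.6, 70.0]
eef_rot: [-3.119, -0.378, 0.0]
ft_force: [-0.0, -1.6, 0.5]
gripper_width: 0.4
```

Emit:
send_rows:
  moves: "-0.03 0.12 0 0 0 0;-0.03 0.12 0 0 0 0;-0.03 0.12 0 0 0 0;-0.03 0.12 0 0 0 0;-0.03 0.12 0 0 0 0;0 0 0 0 0 0;0 0 0 0 0 0;0 0 0 0 0 0"

```text
time_s: 33.55
ee_pos: [591.0, 56.2, 70.0]
eef_rot: [3.119, 0.378, 0.0]
ft_force: [0.1, -1.4, -0.7]
gripper_width: 0.8
```

Emit:
send_rows:
  moves: "-0.03 0.12 0 0 0 0;-0.03 0.12 0 0 0 0;-0.03 0.12 0 0 0 0;-0.03 0.12 0 0 0 0;-0.03 0.12 0 0 0 0;0 0 0 0 0 0;0 0 0 0 0 0;0 0 0 0 0 0"

```text
time_s: 34.35
ee_pos: [590.8, 56.8, 70.0]
eef_rot: [3.119, 0.378, 0.0]
ft_force: [-0.9, -1.3, -0.8]
gripper_width: 0.1
```

Emit:
send_rows:
  moves: "-0.03 0.12 0 0 0 0;-0.03 0.12 0 0 0 0;-0.03 0.12 0 0 0 0;-0.03 0.12 0 0 0 0;-0.03 0.12 0 0 0 0;0 0 0 0 0 0;0 0 0 0 0 0;0 0 0 0 0 0"

```text
time_s: 35.15
ee_pos: [590.7, 57.3, 70.0]
eef_rot: [3.119, 0.378, 0.0]
ft_force: [0.5, -1.9, -0.7]
gripper_width: 0.5
```

Emit:
send_rows:
  moves: "-0.03 0.12 0 0 0 0;-0.03 0.12 0 0 0 0;-0.03 0.12 0 0 0 0;-0.03 0.12 0 0 0 0;-0.03 0.12 0 0 0 0;0 0 0 0 0 0;0 0 0 0 0 0;0 0 0 0 0 0"

```text
time_s: 35.95
ee_pos: [590.6, 57.5, 70.0]
eef_rot: [3.118, 0.377, 0.0]
ft_force: [0.7, -3.5, -0.5]
gripper_width: 0.4
```

Emit:
send_rows:
  moves: "-0.02 0.1 0 0 0 0;-0.02 0.1 0 0 0 0;0 0 0 0 0 0;0 0 0 0 0 0;0 0 0 0 0 0;0 0 0 0 0 0;0 0 0 0 0 0;0 0 0 0 0 0"

```text
time_s: 36.75
ee_pos: [590.6, 57.5, 70.0]
eef_rot: [3.118, 0.377, 0.0]
ft_force: [2.0, -4.7, 0.1]
gripper_width: 0.6
```

```bash
python3 - <<'E'
from h import *
for i in range(3):
    s=arm.state();print(s['time_s'],s['ee_pos'],s['ft_force'])
    if i<2: grab(['wrist','scene'][i],'u%d'%i)
b=load('u0')['frame'][:280,0:400,::-1]
c=load('u1')['frame'][210:300,275:390,::-1]
cv2.imwrite('pics/u.png',np.hstack([cv2.resize(x,(400,300),interpolation=cv2.INTER_CUBIC) for x in(b,c)]))
E
```

```text
36.75 [590.5734849   57.53434559  69.97788909] [ 1.9517282  -4.6523384   0.06470874]
36.8 [590.61644344  57.5508195   70.01225157] [ 0.31887522 -4.7462934   0.26326196]
36.85 [590.5930312   57.49181252  69.99504038] [ 1.96503103 -5.04759607 -0.26859472]
```

View pics/u.png

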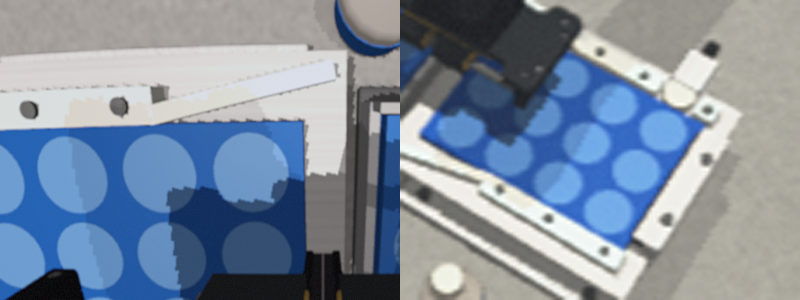

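Emit:
send_rows:
  moves: "-0.02 0.1 0 0 0 0;-0.02 0.1 0 0 0 0;0 0 0 0 0 0;0 0 0 0 0 0;0 0 0 0 0 0;0 0 0 0 0 0;0 0 0 0 0 0;0 0 0 0 0 0"

```text
time_s: 37.65
ee_pos: [590.6, 57.5, 70.0]
eef_rot: [3.118, 0.377, 0.0]
ft_force: [0.5, -5.5, -0.0]
gripper_width: 0.0
```

Emit:
send_rows:
  moves: "0.05 -0.2 0 0 0 0;0.05 -0.2 0 0 0 0;0.1 -0.4 0 0 0 0;0.5 -2 0 0 0 0;1 -4 0 0 0 0;0.5 -2 2 0 0 0;0 0 15 0 0 0;0 0 25 0 0 0"

```text
time_s: 38.45
ee_pos: [591.4, 50.0, 111.7]
eef_rot: [-3.118, -0.378, 0.005]
ft_force: [0.3, 0.4, 0.5]
gripper_width: 0.3
```

Emit:
send_rows:
  moves: "0 5 30 0 0 0;-5 20 30 0 0 0;-7 28 20 0 0 0;-7 28 0 0 0 0;-5 20 0 0 0 0;0 0 0 0 0 0;0 0 0 0 0 0;0 0 0 0 0 0"

```text
time_s: 39.25
ee_pos: [569.2, 148.9, 192.2]
eef_rot: [3.118, 0.375, 0.0]
ft_force: [-0.2, 0.6, 0.5]
gripper_width: 0.4
```

```bash
python3 - <<'E'
from h import *
for i in range(3):
    s=arm.state();print(s['time_s'],s['ee_pos'],s['ft_force'])
    if i<2: grab(['wrist','scene'][i],'v%d'%i)
b=load('v0')['frame'][:,:,::-1]
c=load('v1')['frame'][160:310,195:385,::-1]
cv2.imwrite('pics/v.png',cv2.resize(b[:260],(800,325),interpolation=cv2.INTER_CUBIC))
cv2.imwrite('pics/vs.png',cv2.resize(c,(760,600),interpolation=cv2.INTER_CUBIC))
E
```

```text
39.25 [569.15869341 148.88389321 192.23287626] [-0.22434644  0.61393834  0.45332626]
39.3 [569.14800509 148.74790891 192.05631201] [-0.64689838 -0.71941646 -0.22849706]
39.35 [569.09329299 148.79871653 191.94810725] [0.83359698 1.59578498 1.14639779]
```

View pics/v.png

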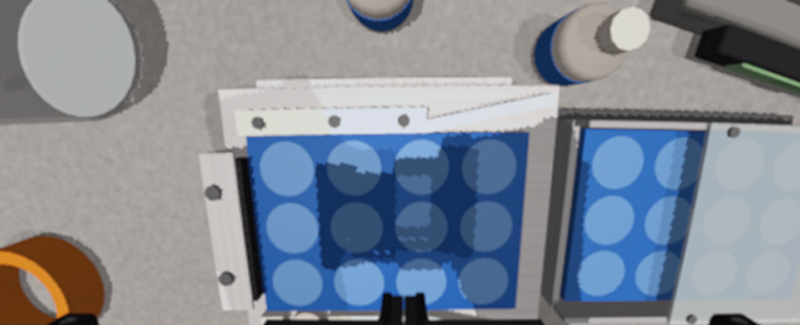

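View pics/vs.png

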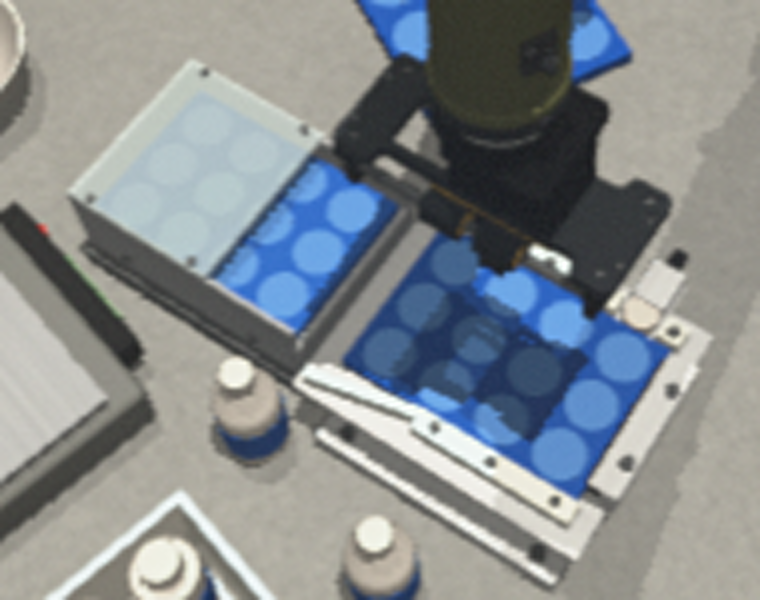

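```bash
python3 - <<'E'
from h import *
W=load('v0');g=lambda p:(p[0]*.8,p[1]*.8)
def q(n,ps,z):
    P=onz(W,[g(p) for p in ps],z)[:,:2]; print(n,P.round(1).tolist())
    return P
S=q('spots',[(288,168),(490,167),(298,283),(484,282)],74.2)
R=q('railscrews',[(259,123),(334,121),(404,121)],78.5)
E=q('board hi edge',[(247,137),(529,132)],74.2)
Re=q('rear',[(529,134),(516,306)],74.2); F=q('front',[(247,137),(266,310)],74.2)
ang=lambda d:np.arctan2(-d[0],d[1])
print('ang spots hi,lo',ang(S[0]-S[1]),ang(S[2]-S[3]),'edge',ang(E[0]-E[1]),'rail',ang(R[0]-R[2]))
d=Re[0]-Re[1];print('rear',np.arctan2(d[1],d[0]));d=F[0]-F[1];print('front',np.arctan2(d[1],d[0]))
u=np.array([.969,.247]);print('x: rail screw',R@u,'edge',E@u,'centre spots',S.mean(0)@u)
print(arm.state()['time_s'])
E
```

```text
spots [[599.4, 236.2], [632.6, 102.7], [517.3, 215.8], [550.7, 81.8]]
railscrews [[624.7, 258.4], [637.2, 210.8], [647.9, 166.7]]
board hi edge [[613.5, 266.5], [661.1, 84.1]]
rear [[659.9, 83.7], [537.6, 52.2]]
front [[613.5, 266.5], [489.3, 236.1]]
ang spots hi,lo 0.24334933194516128 0.24478662372575408 edge 0.255439525306074 rail 0.24713576955989658
rear 0.2521475114601998
front 0.23990096356145146
x: rail screw [669.2008926  669.55410093 668.96892103] edge [660.28085762 661.38375243] centre spots 596.4748379498793
39.35
```

```bash
python3 -c "
from bench import arm
print(arm.close_job(), arm.state()['time_s'])"
```

```text
the job is handed in; nothing more can be done
the job is handed in; nothing more can be done
```

The top board is home on the bed, flat between the guide rails and against the black end stop. I handed the job in about 39 s after the start.

- **Slide:** I touched down with about 5 N and drew the board with readings of 4–11 N. It moved about 200 mm before the sprung pusher held it and the finger began to slip on top of it.
- **Final push:** I lifted off and pushed on the board's rear edge, which took about 1–2.5 N. The finger stopped at the end stop after 36 mm, where the pictures had put it. I pressed to about 5.5 N there and backed off.

**Last checks:**
- The board's edge and spot lines lie at 0.240–0.255 rad and the rail at 0.247 rad, so it is square as far as the pictures can show.
- Its side edge lies within about 1 mm of the datum rail.
- The top board left on the stack still sits squared up in the magazine. The two below it could not be seen.
- Nothing else in view appears to have moved, and the arm stands clear at z = 192 mm.

**Disagreements:** Three camera pairs put the board's top at 71 to 78 mm, but the touch found 75.8 mm. One scene-view reading of the rear corner was off by several millimetres, so I used the wrist view instead. I never measured the force on the end stop itself, only the force at the wrist.

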